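# Swap the pots and hold the magnifier over the next one

## Task

The little pot on the white inspection pad has been checked and the other one, on the round brass dish, is next: swap the two, so that each stands upright in the middle of the other's place. Then draw the magnifying glass out of its sloping holder, turn it until the lens is level, and finish holding it still in the gripper with the lens centred over the pot now on the pad, about 10 cm above that pot's top. Never tip the two pots over, and leave the other things on the table where they are.

Things in the scene. Friction and masses are not known exactly. Their poses are not given: they have to be found in the camera images.
- pot_blue: Small blue tagine-shaped lidded pot (one rigid piece) with white bands, 52 mm across, 70 mm tall: upright round wall up to 44 mm, then a cone narrowing to an 18 mm wide tip. About 0.16 kg. Origin at the centre of its underside, z up. It starts on the pad or on the dish.
- pot_red: The same pot in red with brass-coloured bands, same size and origin. It starts on the other one of the two places.
- pad: White square inspection pad with two green edge stripes, 120 x 120 mm and 6 mm thick, fixed on the table. Origin at the centre of its underside, on the table (z = 0). Between pad and robot, around x 0.42, y 0.10, there is always room on the bare table to set one pot down.
- dish: Flat round brass display dish, 110 mm across and 6 mm thick with no rim, fixed on the table. Origin at the centre of its underside.
- holder: Fixed dark wood holder: base plate 130 x 70 mm and a socket that slopes up at 45 degrees towards its own +x (away from the robot, within 0.6 rad). Socket 75 mm deep, 24 x 17 mm inside, walls 5 mm. Origin on the table, under the middle of the free part of the handle; the plate reaches 100 mm behind it and 30 mm in front.
- holder_floor (a point): Centre of the socket's floor, 70 mm behind the holder's origin and 30 mm above the table.
- magnifier: Magnifying glass, 0.13 kg: black handle 150 long, 20 wide, 14 thick; brass ring 84 across, 10 thick, clear lens in the same plane. Origin at the handle's foot; x along the handle to the lens, z square to the lens, y across the width. At first 75 mm of handle is in the socket, x sloping up about 45 deg (sags 1 to 3 deg), y level; it pulls freely out along its x.
- lens (a point): Centre of the lens, on the magnifier's axis 190 mm from the foot (moves with the magnifier).
- grip (a point): Middle of the free part of the handle, 112 mm from the foot and 78 mm from the lens centre: grip here across the 20 mm width (along the magnifier's y), from its upper (+z) side, fingers square to the handle or leaning up to 20 degrees from square towards the vertical.
- pot_green: Bystander: a third pot of the same shape, green. Origin under its centre.
- spool: Bystander: small empty wooden spool, 30 mm across, 34 mm tall. Origin under its centre.
- hoop: Bystander: flat wooden embroidery hoop, 160 mm across, 12 mm high. Origin under its centre.
- chest: Bystander: dark metal trinket box with brass bands, 74 x 104 x 59 mm. Origin under its centre.
- bowl: Bystander: copper bowl, 100 mm across, 40 mm tall. Origin under its centre.
- tape: Bystander: yellow round tape-measure case, 58 mm across, 20 mm high. Origin under its centre.
- bottle: Bystander: amber glass bottle, 52 mm across, 140 mm tall. Origin under its centre.
There are look-alikes about, which are no part of the job. What is shaped like the pot_blue but pink is not meant.

How it is judged:
By the outcome, as a careful person would: the job done as asked, in the order asked, and still so for the second after the job is handed in, while the arm keeps its last pose, push and grip.
It also fails if it takes over 72 s, if anything falls off the work surface, if the arm or the gripper's body presses on something with over 40 N, if the wrist force passes 120 N, or if a joint passes its speed limit or range.

## Robot

A 6-joint arm with a two-finger parallel gripper is mounted at the origin on the work surface. World frame = base frame: x ahead of the robot, y to its left, z up, the work surface at z = 0. Lengths are in m, angles in rad, forces in N, time in s.
With the tool pointing down it reaches from about 0.35 to 1 m from the base axis. Payload 7.1 kg.
Tool frame: the origin (TCP) lies at the very end of the fingers, on their centre line; the grasp point (between the pads) lies 19 mm behind it; z points along the fingers, y is the line along which they close (so a half turn about z gives the same grasp; the last joint's range is limited). The gripper opens to 85 mm and grips with 20 to 120 N. Pads are 22 mm wide; open, the fingers measure 114 mm over their backs; the gripper's body (76 mm by 85 mm) begins 54 mm behind the grasp point. The pads swing forward as they close: fully open they stand 13 mm farther back than shut.
Start: joints at [1.188, 0.423, 1.63, -0, 1.089, -0.019], TCP at [0.222, 0.584, 0.231] pointing down, gripper open.
Joint ranges: [-3, 3], [-0.9, 2.11], [0.09, 2.58], [-1.31, 4.45], [0.11, 2.69], [-2.54, 2.54]. Speed limits (rad/s): [2.39, 2.39, 3.01, 3.14, 3.14, 3.14].

## Interface

Orientations are given as a 3x3 rotation matrix whose columns are the frame's x, y, z axes.
In Python, from cell import telemetry, vision, finish_job gives the robot as it stands. The module is installed in compiled form; this text tells all that it offers.
- The arm moves only by the shell command python3 -m crank 'ROWS' [FORCE]. ROWS is JSON, one flat list of numbers, 7 for each row, row after row: the shift along the tool's x, y, z in m, then the turn, a rotation vector about the tool's x, y, z in degrees, then the opening, from -1 (shut) to 1 (fully open). In form: [tx, ty, tz, wx, wy, wz, claw, tx, ty, tz, wx, wy, wz, claw, ...]. A call has exactly 5 rows; each row is the pose to reach, as a shift and turn from the pose commanded when the call began, along the tool's axes at that moment; what a row does not reach only later rows make up. A row lasts 1/10 s, in which the tool goes at most 50 mm and 8.59 degrees, less where a joint would pass 70% of its speed; a pose out of reach is approached as far as the arm can. A call with a gripper value outside its range is refused whole. The fingers move at their own pace and stop on an object; FORCE is the grip in N (left out, the last holds). Time passes only in rows, so rows that repeat a pose let the fingers close, or fill a call up. It gives the time, the measured TCP pose, the force, the opening and the grip force at its end, in the units of the state.
- telemetry.read_state(): the state, without advancing time (a new reading comes with each control period).
- vision.get_image(name): name is "side" or "top" or "wrist"; returns the picture (480x640x3 uint8, red, green, blue); there is no depth.
- vision.calibration(name): a dict with "K" (3x3 intrinsics, pixels), "R" (3x3) and "t" (3): a world point X has camera coordinates R X + t. Camera axes: x right, y down, z forward; pixel columns grow to the right and rows downward; lengths in m; the calibration is good to about 2 mm. A picture is of the moment at which its call begins: read the wrist's pose just before it. calibration takes no time and is no camera call; for the wrist camera it gives the pose at the moment of the call.
- finish_job(): hands the job in; it is judged then, once.
The state is a dict: "clock": time; "joint_positions": joint angles; "joint_vel": joint speeds; "effort": joint torques, N m; "eef_pos": TCP position; "tool_rot": TCP orientation; "contact_force": force on the tool from outside, world axes, zero at the start; "moment": the same for the moment, N m; "finger_gap": finger opening in m; "grasp_force": force on a finger pad.
Only numpy, scipy, OpenCV 4.12 (cv2) and the standard library are available. Lean on these libraries where they do the work, as an engineer would, in place of code of your own. Each camera call takes 0.05 s, during which the arm holds its last target. There are 200 camera calls.

## Working session

There is one attempt and no reset: what is moved stays moved. The work goes in short steps, Python scripts to look and compute and a shell command to move; the robot and the scene stay as the last step left them, time stands still between calls to the robot, and variables do not carry over. Pictures are saved under pics/ and viewed, at most 10 in all, crops included, and the job is handed in when it is done.

```bash
mkdir -p pics; ls; python3 - <<'E'
from cell import telemetry, vision
import cv2,numpy as np
for n in ("top","side"):
    im=vision.get_image(n); cv2.imwrite(f"pics/{n}0.png",im[...,::-1])
    c=vision.calibration(n); print(n,np.round(c["K"],1).tolist(),np.round(c["R"],3).tolist(),np.round(c["t"],3).tolist())
s=telemetry.read_state(); print({k:np.round(v,3).tolist() for k,v in s.items()})
E
```

```text
pics
top [[445.3, 0.0, 315.3], [0.0, 445.3, 240.3], [0.0, 0.0, 1.0]] [[-0.021, -1.0, -0.018], [-0.985, 0.024, -0.169], [0.169, 0.015, -0.985]] [0.095, 0.58, 1.009]
side [[486.8, 0.0, 318.0], [0.0, 486.8, 237.5], [0.0, 0.0, 1.0]] [[1.0, -0.021, 0.021], [-0.001, -0.719, -0.695], [0.029, 0.695, -0.718]] [-0.553, 0.141, 0.985]
{'clock': 0.1, 'joint_positions': [1.188, 0.424, 1.631, 0.0, 1.089, -0.019], 'joint_vel': [-0.001, -0.001, -0.003, 0.002, 0.001, -0.0], 'effort': [-0.0, -55.842, -28.244, 0.0, 0.003, 0.0], 'eef_pos': [0.222, 0.584, 0.231], 'tool_rot': [[-0.935, 0.356, -0.001], [0.356, 0.935, -0.001], [0.0, -0.001, -1.0]], 'contact_force': [0.547, 0.197, -0.345], 'moment': [0.039, -0.046, 0.021], 'grasp_force': 0.0, 'finger_gap': 0.085}
```

View pics/top0.png

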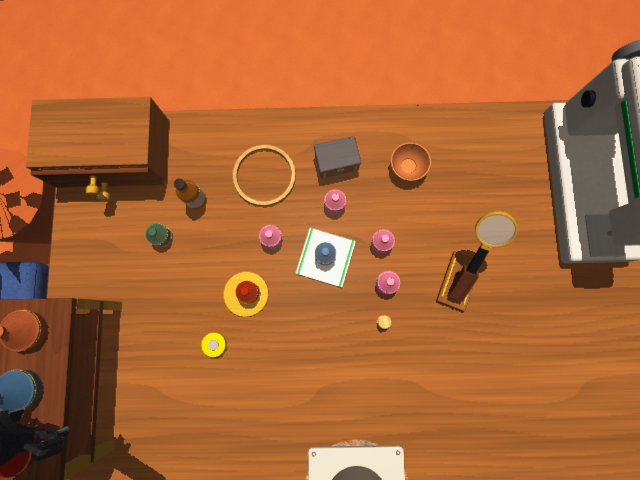

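View pics/side0.png

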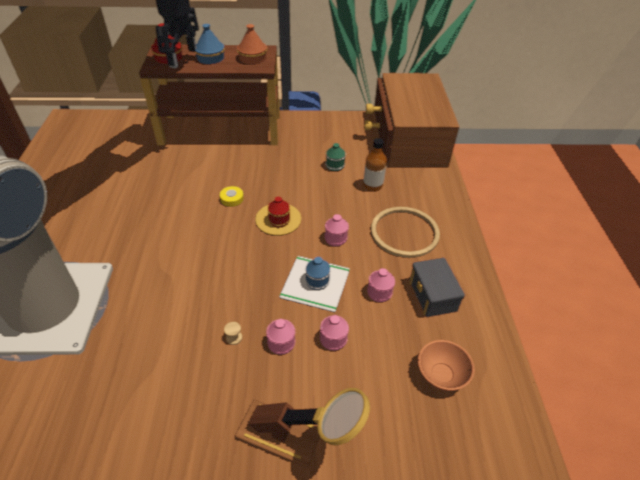

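Top view: blue pot is on the pad at (325,253) and red on the dish at (247,292). The pink look-alikes are at (270,237), (335,200), (383,241) and (388,283), and green is at (158,235). The magnifier has its ring at (496,229) and its socket at (462,285). The blue and red pots are the ones meant, since they stand on the pad and the dish. The blue and red tagines in the shelf at the left are not on the table. I'll measure and make one enlarged crop to confirm.

```bash
cat > h.py <<'E'
import numpy as np, cv2
from cell import telemetry, vision
def ray(c,p):
    d=c["R"].T@np.linalg.solve(c["K"],[p[0],p[1],1.]); return -c["R"].T@c["t"],d/np.linalg.norm(d)
def onz(c,p,z):
    o,d=ray(c,p); return o+d*(z-o[2])/d[2]
def tri(rs):
    A=sum(np.eye(3)-np.outer(d,d) for o,d in rs); b=sum((np.eye(3)-np.outer(d,d))@o for o,d in rs)
    return np.linalg.solve(A,b)
def proj(c,X):
    q=c["K"]@(c["R"]@X+c["t"]); return q[:2]/q[2]
def blobs(m,amin=60):
    n,l,s,ce=cv2.connectedComponentsWithStats(m.astype(np.uint8))
    return [(s[i,4],ce[i].round(1).tolist(),s[i,:4].tolist()) for i in range(1,n) if s[i,4]>amin]
def cal(n): return {k:np.array(v) for k,v in vision.calibration(n).items()}
E
python3 - <<'E'
from h import *
ct,cs=cal("top"),cal("side")
t=cv2.imread("pics/top0.png");s=cv2.imread("pics/side0.png")
ht=cv2.cvtColor(t,40);hs=cv2.cvtColor(s,40)
def m(h,lo,hi): return cv2.inRange(h,lo,hi)>0
for nm,h in(("top",ht),("side",hs)):
    for col,lo,hi in(("white",(0,0,190),(180,50,255)),("yel",(20,120,120),(34,255,255)),("blue",(95,90,30),(118,255,255)),("red",(0,200,60),(4,255,255)),("pink",(160,60,80),(178,200,255)),("green",(50,90,60),(88,255,255))):
        print(nm,col,[b for b in blobs(m(h,lo,hi)) ])
a=cv2.resize(t[210:330,200:360],None,fx=4,fy=4,interpolation=2)   # 640x480
cv2.imwrite("pics/crop_pots.png",a)
b=np.hstack([cv2.resize(t[200:320,430:530],None,fx=4,fy=4,interpolation=2),cv2.resize(s[380:470,230:380],(400,240),interpolation=2)[:480]] if 0 else [cv2.resize(t[200:320,430:530],(400,480),interpolation=2),cv2.copyMakeBorder(cv2.resize(s[380:470,230:380],(400,240),interpolation=2),0,240,0,0,0)])
cv2.imwrite("pics/crop_mag.png",b)
E
```

```text
top white [(np.int32(212), [636.8, 75.0], [632, 57, 8, 51]), (np.int32(202), [620.0, 74.0], [615, 59, 13, 37]), (np.int32(1437), [567.2, 188.0], [553, 103, 29, 157]), (np.int32(571), [619.4, 174.1], [612, 133, 16, 74]), (np.int32(66), [303.0, 250.3], [296, 228, 15, 45]), (np.int32(1425), [325.7, 257.5], [300, 229, 52, 57]), (np.int32(188), [632.2, 251.6], [625, 245, 15, 14]), (np.int32(67), [212.8, 344.4], [209, 340, 9, 10]), (np.int32(2505), [356.1, 461.5], [309, 447, 96, 33])]
top yel [(np.int32(71), [91.1, 185.9], [87, 178, 9, 14]), (np.int32(966), [244.2, 293.4], [224, 272, 44, 44]), (np.int32(102), [384.0, 321.6], [379, 316, 11, 12]), (np.int32(423), [213.3, 344.1], [201, 332, 25, 26])]
top blue [(np.int32(1549), [20.9, 279.9], [0, 262, 47, 37]), (np.int32(1160), [15.2, 390.2], [0, 371, 34, 40])]
top red [(np.int32(415), [13.8, 465.0], [0, 452, 29, 25])]
top pink [(np.int32(354), [334.7, 200.0], [325, 190, 21, 21]), (np.int32(363), [269.9, 235.9], [260, 225, 21, 22]), (np.int32(383), [382.8, 240.4], [372, 230, 22, 22]), (np.int32(415), [387.6, 282.4], [376, 271, 24, 23])]
top gr
[... 873 characters left out ...]
side red [(np.int32(224), [278.4, 206.6], [269, 197, 19, 18]), (np.int32(62), [278.9, 219.3], [270, 216, 18, 8])]
side pink [(np.int32(553), [335.9, 230.7], [325, 215, 23, 31]), (np.int32(669), [380.5, 285.2], [368, 269, 27, 33]), (np.int32(784), [333.5, 332.4], [320, 315, 28, 35]), (np.int32(792), [280.4, 336.3], [267, 319, 28, 35])]
side green [(np.int32(577), [347.9, 32.6], [330, 0, 29, 74]), (np.int32(282), [379.6, 11.2], [374, 0, 13, 24]), (np.int32(454), [404.1, 23.0], [394, 0, 23, 61]), (np.int32(440), [435.7, 13.1], [425, 0, 23, 30]), (np.int32(650), [443.7, 41.1], [411, 2, 63, 70]), (np.int32(98), [381.7, 50.8], [379, 34, 6, 35]), (np.int32(138), [335.5, 152.0], [328, 144, 16, 14])]
```

View pics/crop_pots.png

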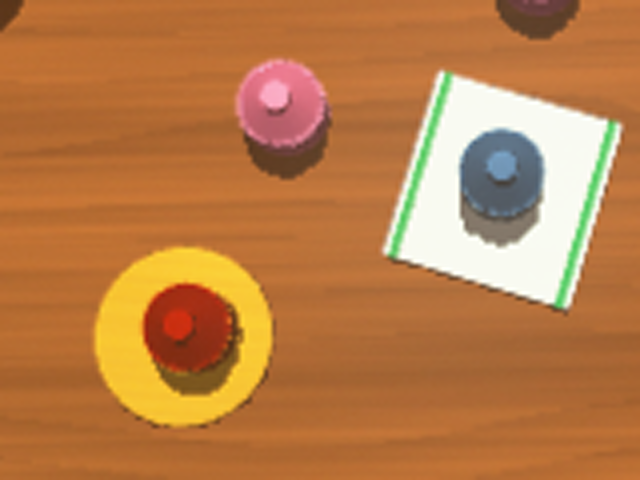

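View pics/crop_mag.png

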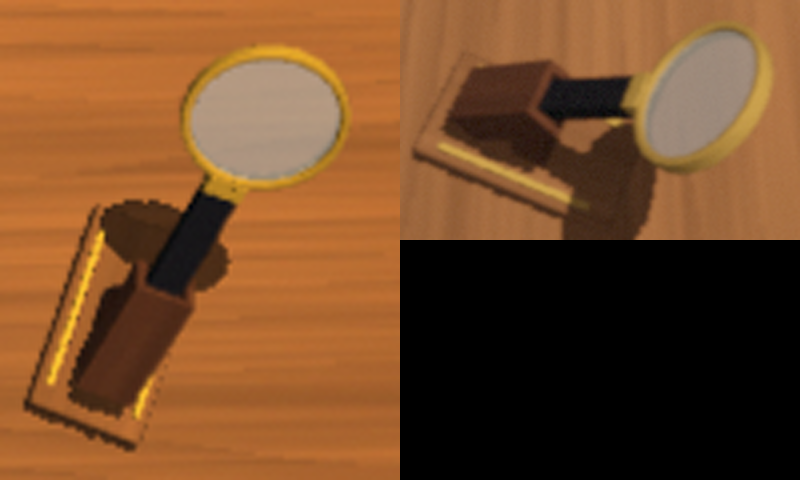

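The crop confirms it: blue pot on the white, green-striped pad (tip at top-image (325.2,251.2)), red on the yellow round dish (tip at (244.5,290.7)), and the pink one off to the side is a look-alike. The magnifier crop shows the lens at top (496,229) and side (343.6,416.4), with plate corners at (454,251.5), (436.5,300.8) and (463.8,312).

```bash
python3 - <<'E'
from h import *
ct,cs=cal("top"),cal("side"); r=lambda v:np.round(v,4).tolist()
pc=[onz(ct,(200+(x+.5)/4-.5,210+(y+.5)/4-.5),.006) for x,y in((443,71),(621,122),(567,310),(387,255))]
print("pad",r(np.mean(pc,0)),[r(np.linalg.norm(pc[i]-pc[i-1])) for i in range(4)], "side",r(onz(cs,(315.5,284),.006)))
print("dish",r(onz(ct,(245.3,293.6),.006)),r(onz(cs,(278,220),.006)))
print("blue tip",r(onz(ct,(325.1,251.1),.076)),"red tip",r(onz(ct,(244.4,290.6),.076)))
sb=onz(cs,(318,259),.076);sr=onz(cs,(279,198),.076);print("side tips",r(sb),r(sr))
for n,p in(("pink",(269,233.5)),("pinkB",(334.8,197)),("pinkR",(383.5,238)),("pinkR2",(389,280)),("green",(157,233)),("bottle",(182,184))): print(n,r(onz(ct,p,.14 if n=="bottle" else .07)))
print("spool",r(onz(ct,(384,321.5),.034)),"tape",r(onz(ct,(213,344),.02)),"bowl",r(onz(ct,(411,162),.04)))
L=tri([ray(ct,(495.8,228.9)),ray(cs,(343.4,416.2))]);print("lens",r(L),proj(ct,L),proj(cs,L))
P=[onz(ct,p,.006) for p in((454,251.5),(436.5,300.8),(463.8,312))];print("plate",[r(p) for p in P])
A,B,C=P; ax=(A-B)/np.linalg.norm(A-B); print("len",np.linalg.norm(A-B),np.linalg.norm(B-C)); yaw=np.arctan2(ax[1],ax[0])
O=(B+C)/2+ax*.1; print("yaw plate",yaw,"origin",r(O))
F=O-ax*.07;F[2]=.03; v=L-F; print("floor",r(F),"lens-floor",np.linalg.norm(v),"elev",np.degrees(np.arcsin(v[2]/np.linalg.norm(v))),"yaw",np.arctan2(v[1],v[0]))
print("grip",r(F+v*112/190))
E
```

```text
pad [0.5483, 0.0578, 0.006] [0.1198, 0.115, 0.1209, 0.1149] side [0.5493, 0.0521, 0.006]
dish [0.4625, 0.2559, 0.006] [0.4628, 0.2479, 0.006]
blue tip [0.5522, 0.0595, 0.076] red tip [0.4655, 0.2458, 0.076]
side tips [0.5534, 0.061, 0.076] [0.4678, 0.2479, 0.076]
pink [0.5979, 0.1898, 0.07]
pinkB [0.6821, 0.0333, 0.07]
pinkR [0.5807, -0.0773, 0.07]
pinkR2 [0.4828, -0.0853, 0.07]
green [0.6055, 0.4542, 0.07]
bottle [0.7019, 0.3758, 0.14]
spool [0.389, -0.0743, 0.034] tape [0.3449, 0.3293, 0.02] bowl [0.7745, -0.158, 0.04]
lens [0.5794, -0.3038, 0.1582] [495.7968585  228.88050968] [343.37040827 416.20571068]
plate [[0.554, -0.2572, 0.006], [0.4351, -0.2065, 0.006], [0.4071, -0.2699, 0.006]]
len 0.12928079818339028 0.06928063895457458
yaw plate -0.40318701175159544 origin [0.5131, -0.2774, 0.006]
floor [0.4487, -0.2499, 0.03] lens-floor 0.1907959613566496 elev 42.20153978226411 yaw -0.3912661168515288
grip [0.5257, -0.2817, 0.1056]
```

```bash
python3 -m crank '[-0.04,-0.027,0,0,0,-7,1, -0.08,-0.054,0,0,0,-14,1, -0.12,-0.081,0,0,0,-20.9,1, -0.16,-0.108,0,0,0,-20.9,1, -0.2,-0.135,0,0,0,-20.9,1]'; python3 -c "
from h import *
s=telemetry.read_state();print(s['eef_pos'],np.round(s['tool_rot'],3).tolist(),s['joint_positions'])"
```

```text
clock: 0.6
eef_pos: [0.3618, 0.385, 0.2311]
tool_rot: [[-1.0, -0.002, -0.0], [-0.002, 1.0, -0.0], [0.0, -0.0, -1.0]]
contact_force: [1.8, 0.8, 0.2]
finger_gap: 0.0852
grasp_force: 0.0
[0.36178268 0.38499045 0.23109177] [[-1.0, -0.002, -0.0], [-0.002, 1.0, -0.0], [0.0, -0.0, -1.0]] [ 7.93978844e-01  2.82193923e-01  1.84293941e+00 -8.27811901e-05
  1.01687353e+00 -7.78432779e-01]
```

```bash
python3 -m crank '[-0.03,-0.03,-0.02,0,0,0,1, -0.06,-0.06,-0.04,0,0,0,1, -0.09,-0.1,-0.07,0,0,0,1, -0.104,-0.138,-0.07,0,0,0,1, -0.104,-0.138,-0.07,0,0,0,1]'; python3 - <<'E'
from h import *
c=cal("wrist");im=vision.get_image("wrist");cv2.imwrite("pics/w1.png",im[...,::-1])
o=-c["R"].T@c["t"];print(c["K"].round(1).tolist(),c["R"].round(3).tolist(),o.round(3))
for X in((.4665,.2465,.076),(.4625,.2535,.006),(.552,.06,.076),(.5483,.057,.006)): print(proj(c,np.array(X)).round(0))
E
```

```text
clock: 1.1
eef_pos: [0.4676, 0.2448, 0.3024]
tool_rot: [[-1.0, 0.004, 0.002], [0.004, 1.0, -0.001], [-0.002, -0.001, -1.0]]
contact_force: [-0.3, -0.1, 0.4]
finger_gap: 0.0854
grasp_force: 0.0
[[342.6, 0.0, 320.6], [0.0, 342.6, 235.5], [0.0, 0.0, 1.0]] [[0.003, 1.0, -0.0], [0.96, -0.003, 0.281], [0.281, -0.001, -0.96]] [0.397 0.245 0.445]
[322. 202.]
[327. 189.]
[161. 275.]
[182. 252.]
```

View pics/w1.png

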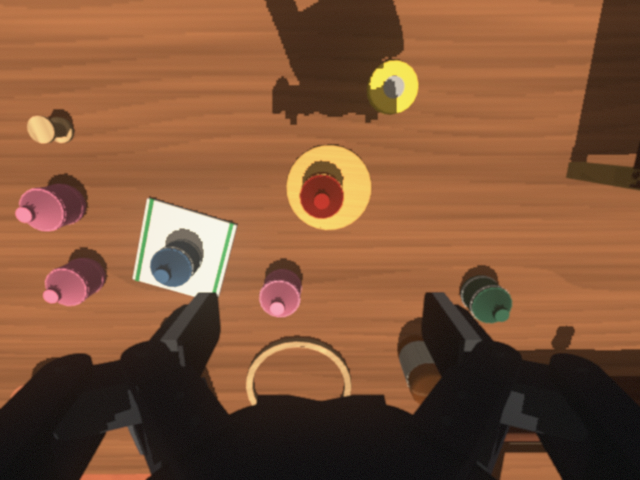

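The wrist view shows the red pot's tip at (322,201) on the dish centred near (329,188), and the blue tip at (163,274) on the pad spanning (134–237, 198–298). Next I'll fit these.

```bash
cat >> h.py <<'E'
def fit(im,c,what):
    "rgb image -> world estimate"
    h=cv2.cvtColor(im,cv2.COLOR_RGB2HSV)
    if what=="dish":
        m=cv2.inRange(h,(17,110,150),(34,255,255)); m=cv2.morphologyEx(m,2,np.ones((3,3)))
        k,_=cv2.findContours(m,0,1); k=max(k,key=cv2.contourArea); (x,y),ax,an=cv2.fitEllipse(cv2.convexHull(k)); return onz(c,(x,y),.006),(x,y),ax
    if what=="pad":
        m=cv2.inRange(h,(0,0,170),(180,60,255))|cv2.inRange(h,(45,80,60),(75,255,255)); m=cv2.morphologyEx(m,3,np.ones((5,5)))
        k,_=cv2.findContours(m,0,1)
        f=lambda q:np.linalg.norm(onz(c,np.mean(q[:,0],0),.006)-[.549,.057,.006])
        k=min([q for q in k if cv2.contourArea(q)>500],key=f); b=cv2.minAreaRect(k)
        q=cv2.approxPolyDP(cv2.convexHull(k),.06*cv2.arcLength(k,True),True)[:,0]
        w=np.array([onz(c,p,.006) for p in q]);return w.mean(0),q.tolist(),[np.linalg.norm(w[i]-w[i-1]).round(4) for i in range(len(w))]
E
python3 - <<'E'
from h import *
c=cal("wrist");im=cv2.imread("pics/w1.png")[...,::-1].copy();t=cv2.imread("pics/top0.png")[...,::-1].copy();s=cv2.imread("pics/side0.png")[...,::-1].copy()
for n,i,cc in(("wrist",im,c),("top",t,cal("top")),("side",s,cal("side"))):
    for w in("dish","pad"): 
        try: print(n,w,fit(i,cc,w))
        except Exception as e: print(n,w,e)
print(onz(c,(322,201),.076),onz(c,(162.5,274),.076))
h=cv2.cvtColor(im,cv2.COLOR_RGB2HSV)
r=h[190:212,310:334]; print([b for b in blobs((r[...,2]>175)&((r[...,0]<5)|(r[...,0]>170)),10)])
r=h[260:290,150:190]; print([b for b in blobs((r[...,2]>130)&(r[...,0]>95)&(r[...,0]<120)&(r[...,1]>80),10)])
E
```

```text
wrist dish (array([0.45869614, 0.25715781, 0.006     ]), (328.48297119140625, 187.01821899414062), (84.11813354492188, 84.76423645019531))
wrist pad (array([0.54373435, 0.06221749, 0.006     ]), [[236, 226], [218, 294], [133, 278], [147, 199]], [np.float64(0.118), np.float64(0.1035), np.float64(0.1178), np.float64(0.1156)])
top dish (array([0.46217476, 0.2558806 , 0.006     ]), (245.3076171875, 293.71575927734375), (44.20724105834961, 45.460567474365234))
top pad (array([0.54831251, 0.05901817, 0.006     ]), [[310, 228], [354, 241], [341, 286], [296, 273]], [np.float64(0.1173), np.float64(0.1139), np.float64(0.1159), np.float64(0.1144)])
side dish (array([0.46244495, 0.25335583, 0.006     ]), (277.9325256347656, 218.42977905273438), (32.20824432373047, 46.158504486083984))
side pad (array([0.54730785, 0.0562611 , 0.006     ]), [[296, 259], [347, 268], [335, 310], [280, 296]], [np.float64(0.1072), np.float64(0.115), np.float64(0.116), np.float64(0.1182)])
[0.46381446 0.24853773 0.076     ] [0.54863779 0.06402906 0.076     ]
[(np.int32(171), [11.2, 11.3], [4, 4, 15, 15])]
[(np.int32(77), [11.3, 16.2], [5, 11, 13, 12])]
```

```bash
python3 -m crank '[-0.017,-0.037,0.02,0,0,0,1, -0.034,-0.074,0.04,0,0,0,1, -0.051,-0.111,0.07,0,0,0,1, -0.068,-0.148,0.1,0,0,0,1, -0.0845,-0.184,0.12,0,0,0,1]' >/dev/null; python3 -m crank '[0,0,0.03,0,0,0,1, 0,0,0.06,0,0,0,1, 0,0,0.06,0,0,0,1, 0,0,0.06,0,0,0,1, 0,0,0.06,0,0,0,1]'
python3 - <<'E'
from h import *
c=cal("wrist");im=vision.get_image("wrist");cv2.imwrite("pics/w2.png",im[...,::-1])
p=proj(c,np.array([.552,.061,.076])).round().astype(int);print(p)
h=cv2.cvtColor(im,cv2.COLOR_RGB2HSV)
for b in blobs((h[...,2]>110)&(h[...,0]>95)&(h[...,0]<120)&(h[...,1]>80),20):print(b,onz(c,b[1],.076))
E
```

```text
clock: 2.15
eef_pos: [0.5509, 0.0659, 0.1227]
tool_rot: [[-1.0, -0.002, 0.002], [-0.002, 1.0, 0.0], [-0.002, 0.0, -1.0]]
contact_force: [0.1, -0.1, 0.5]
finger_gap: 0.0849
grasp_force: 0.0
[312 263]
(np.int32(32), [313.2, 214.3], [302, 213, 24, 5]) [0.52284846 0.06186372 0.076     ]
(np.int32(554), [308.5, 264.3], [295, 252, 28, 26]) [0.55297718 0.0589958  0.076     ]
```

```bash
python3 -m crank '[-0.001,-0.006,0.02,0,0,0,1, -0.001,-0.006,0.05,0,0,0,1, -0.001,-0.006,0.08,0,0,0,1, -0.001,-0.006,0.105,0,0,0,1, -0.001,-0.006,0.105,0,0,0,1]'; python3 -m crank '[0,0,0,0,0,0,0,0,0,0,0,0,0,-0.2,0,0,0,0,0,0,-1,0,0,0,0,0,0,-1,0,0,0,0,0,0,-1]' 40;  python3 -m crank '[0,0,0,0,0,0,-1,0,0,-0.01,0,0,0,-1,0,0,-0.03,0,0,0,-1,0,0,-0.06,0,0,0,-1,0,0,-0.08,0,0,0,-1]'
```

```text
clock: 2.7
eef_pos: [0.5497, 0.0592, 0.0149]
tool_rot: [[-1.0, -0.001, -0.003], [-0.001, 1.0, -0.0], [0.003, -0.0, -1.0]]
contact_force: [0.3, -0.5, 0.4]
finger_gap: 0.0853
grasp_force: 0.0
clock: 3.2
eef_pos: [0.5525, 0.0592, 0.0185]
tool_rot: [[-1.0, -0.001, 0.003], [-0.001, 1.0, 0.0], [-0.003, 0.0, -1.0]]
contact_force: [-0.9, -0.0, 5.5]
finger_gap: 0.0506
grasp_force: 41.2
clock: 3.7
eef_pos: [0.5518, 0.059, 0.0992]
tool_rot: [[-1.0, -0.001, 0.003], [-0.001, 1.0, 0.0], [-0.003, 0.0, -1.0]]
contact_force: [0.7, 0.3, -0.9]
finger_gap: 0.0508
grasp_force: 42.0
```

```bash
python3 -m crank '[0.03,0.01,0,0,0,0,-1,0.07,0.02,0,0,0,0,-1,0.11,0.034,0,0,0,0,-1,0.132,0.041,0,0,0,0,-1,0.132,0.041,0,0,0,0,-1]'; python3 -m crank '[0,0,0.03,0,0,0,-1,0,0,0.06,0,0,0,-1,0,0,0.08,0,0,0,-1,0,0,0.085,0,0,0,-1,0,0,0.085,0,0,0,-1]';python3 -m crank '[0,0,0,0,0,0,-1,0,0,0,0,0,0,-0.2,0,0,0,0,0,0,0.4,0,0,0,0,0,0,1,0,0,0,0,0,0,1]';  python3 -m crank '[0,0,0,0,0,0,1,0,0,-0.03,0,0,0,1,0,0,-0.07,0,0,0,1,0,0,-0.1,0,0,0,1,0,0,-0.1,0,0,0,1]'
```

```text
clock: 4.2
eef_pos: [0.4154, 0.1001, 0.0971]
tool_rot: [[-1.0, -0.003, -0.002], [-0.003, 1.0, -0.0], [0.002, -0.0, -1.0]]
contact_force: [-0.1, 0.3, -0.8]
finger_gap: 0.0506
grasp_force: 42.1
clock: 4.7
eef_pos: [0.4203, 0.0998, 0.0119]
tool_rot: [[-1.0, -0.001, 0.001], [-0.001, 1.0, 0.0], [-0.001, 0.0, -1.0]]
contact_force: [-0.2, -0.2, -1.1]
finger_gap: 0.0507
grasp_force: 43.2
clock: 5.2
eef_pos: [0.4192, 0.0998, 0.0115]
tool_rot: [[-1.0, -0.001, 0.0], [-0.001, 1.0, 0.0], [-0.0, 0.0, -1.0]]
contact_force: [-0.3, -0.3, -0.4]
finger_gap: 0.085
grasp_force: 0.0
clock: 5.7
eef_pos: [0.4214, 0.1003, 0.1145]
tool_rot: [[-1.0, -0.001, 0.007], [-0.001, 1.0, 0.001], [-0.007, 0.001, -1.0]]
contact_force: [-0.2, 0.6, -0.2]
finger_gap: 0.0851
grasp_force: 0.0
```

Now to the red pot: hover at about (0.466, 0.247, 0.115).

```bash
python3 -m crank '[-0.01,0.03,0,0,0,0,1,-0.02,0.07,0,0,0,0,1,-0.035,0.11,0,0,0,0,1,-0.0455,0.147,0,0,0,0,1,-0.0455,0.147,0,0,0,0,1]'>/dev/null;  python3 -m crank '[0,0,0,0,0,0,1,0,0,0,0,0,0,1,0,0,0,0,0,0,1,0,0,0,0,0,0,1,0,0,0,0,0,0,1]'
python3 - <<'E'
from h import *
c=cal("wrist");im=vision.get_image("wrist");cv2.imwrite("pics/w3.png",im[...,::-1])
print(proj(c,np.array([.4658,.2474,.076])))
h=cv2.cvtColor(im,cv2.COLOR_RGB2HSV)
for b in blobs((h[...,2]>165)&((h[...,0]<6)|(h[...,0]>174))&(h[...,1]>190),60):print(b,onz(c,b[1],.076))
c=cal("top");im=vision.get_image("top");cv2.imwrite("pics/top1.png",im[...,::-1])
E
```

```text
clock: 6.7
eef_pos: [0.4643, 0.2462, 0.1114]
tool_rot: [[-1.0, 0.0, -0.0], [0.0, 1.0, -0.0], [0.0, -0.0, -1.0]]
contact_force: [-0.3, -0.1, 0.4]
finger_gap: 0.0851
grasp_force: 0.0
[322.29399375 270.65503134]
(np.int32(150), [292.1, 247.6], [280, 217, 32, 74]) [0.45230375 0.2308978  0.076     ]
(np.int32(700), [319.3, 270.4], [304, 256, 31, 29]) [0.46564828 0.24573339 0.076     ]
```

```bash
python3 -m crank '[-0.001,0,0.02,0,0,0,1, -0.001,0,0.05,0,0,0,1, -0.001,0,0.08,0,0,0,1, -0.001,0,0.093,0,0,0,1, -0.001,0,0.093,0,0,0,1]'; python3 -m crank '[0,0,0,0,0,0,0,0,0,0,0,0,0,-0.2,0,0,0,0,0,0,-1,0,0,0,0,0,0,-1,0,0,0,0,0,0,-1]' 40;  python3 -m crank '[0,0,0,0,0,0,-1,0,0,-0.01,0,0,0,-1,0,0,-0.03,0,0,0,-1,0,0,-0.06,0,0,0,-1,0,0,-0.1,0,0,0,-1]'
```

```text
clock: 7.3
eef_pos: [0.4642, 0.2462, 0.0168]
tool_rot: [[-1.0, -0.001, -0.003], [-0.001, 1.0, -0.002], [0.003, -0.002, -1.0]]
contact_force: [0.6, 0.4, 1.1]
finger_gap: 0.0858
grasp_force: 0.0
clock: 7.8
eef_pos: [0.4663, 0.2473, 0.0198]
tool_rot: [[-1.0, -0.001, 0.002], [-0.001, 1.0, 0.001], [-0.002, 0.001, -1.0]]
contact_force: [0.7, -0.5, 5.9]
finger_gap: 0.0502
grasp_force: 41.9
clock: 8.3
eef_pos: [0.4643, 0.2463, 0.1191]
tool_rot: [[-1.0, -0.001, -0.002], [-0.001, 1.0, -0.001], [0.002, -0.001, -1.0]]
contact_force: [0.5, 1.2, -1.2]
finger_gap: 0.0504
grasp_force: 42.0
```

```bash
python3 -m crank '[-0.015,-0.035,0,0,0,0,-1,-0.032,-0.075,0,0,0,0,-1,-0.05,-0.115,0,0,0,0,-1,-0.067,-0.155,0,0,0,0,-1,-0.083,-0.189,0,0,0,0,-1]'>/dev/null;  python3 -m crank '[0,0,0,0,0,0,-1,0,0,0,0,0,0,-1,0,0,0,0,0,0,-1,0,0,0,0,0,0,-1,0,0,0,0,0,0,-1]'
python3 - <<'E'
from h import *
t=cv2.imread("pics/top1.png")[...,::-1].copy();print(fit(t,cal("top"),"pad"),fit(t,cal("top"),"dish"))
im=vision.get_image("side");print(fit(im,cal("side"),"dish"),fit(im,cal("side"),"pad"))
E
```

```text
clock: 9.3
eef_pos: [0.5481, 0.059, 0.1184]
tool_rot: [[-1.0, -0.003, -0.0], [-0.003, 1.0, 0.0], [0.0, 0.0, -1.0]]
contact_force: [0.4, -0.2, -0.8]
finger_gap: 0.0507
grasp_force: 42.2
(array([0.54831251, 0.05901817, 0.006     ]), [[310, 228], [354, 241], [341, 286], [296, 273]], [np.float64(0.1173), np.float64(0.1139), np.float64(0.1159), np.float64(0.1144)]) (array([0.72974473, 0.22645374, 0.006     ]), (257.4819030761719, 187.40650939941406), (31.61826515197754, 47.675907135009766))
(array([0.46248573, 0.25331776, 0.006     ]), (277.9489440917969, 218.44073486328125), (32.30217742919922, 46.237525939941406)) (array([0.55199785, 0.05698093, 0.006     ]), [[297, 258], [347, 268], [335, 310], [288, 296]], [np.float64(0.1068), np.float64(0.1136), np.float64(0.116), np.float64(0.1025)])
```

```bash
python3 -m crank '[0,-0.001,0.03,0,0,0,-1,0,-0.001,0.06,0,0,0,-1,0,-0.001,0.085,0,0,0,-1,0,-0.001,0.097,0,0,0,-1,0,-0.001,0.099,0,0,0,-1]'; python3 -m crank '[0,0,0,0,0,0,-1,0,0,0,0,0,0,-0.2,0,0,0,0,0,0,0.4,0,0,0,0,0,0,1,0,0,0,0,0,0,1]';  python3 -m crank '[0,0,0,0,0,0,1,0,0,-0.03,0,0,0,1,0,0,-0.07,0,0,0,1,0,0,-0.1,0,0,0,1,0,0,-0.1,0,0,0,1]'
python3 -m crank '[0.02,0,0,0,0,0,1,0.05,0.01,0,0,0,0,1,0.08,0.03,0,0,0,0,1,0.11,0.04,0,0,0,0,1,0.128,0.042,0,0,0,0,1]'>/dev/null;  python3 -m crank '[0,0,0,0,0,0,1,0,0,0,0,0,0,1,0,0,0,0,0,0,1,0,0,0,0,0,0,1,0,0,0,0,0,0,1]'
python3 - <<'E'
from h import *
c=cal("wrist");im=vision.get_image("wrist");cv2.imwrite("pics/w4.png",im[...,::-1])
h=cv2.cvtColor(im,cv2.COLOR_RGB2HSV)
for b in blobs((h[...,2]>110)&(h[...,0]>95)&(h[...,0]<120)&(h[...,1]>80),60):print(b,onz(c,b[1],.07))
im=vision.get_image("top");cv2.imwrite("pics/top2.png",im[...,::-1]);print(fit(im,cal("top"),"dish"))
E
```

```text
clock: 9.85
eef_pos: [0.5475, 0.0573, 0.0188]
tool_rot: [[-1.0, -0.002, -0.003], [-0.002, 1.0, -0.0], [0.003, -0.0, -1.0]]
contact_force: [-7.5, 0.3, 16.9]
finger_gap: 0.0508
grasp_force: 45.5
clock: 10.35
eef_pos: [0.5488, 0.057, 0.0196]
tool_rot: [[-1.0, -0.001, 0.001], [-0.001, 1.0, 0.0], [-0.001, 0.0, -1.0]]
contact_force: [-0.8, -0.2, -0.7]
finger_gap: 0.0849
grasp_force: 0.0
clock: 10.85
eef_pos: [0.5515, 0.0572, 0.1235]
tool_rot: [[-1.0, -0.001, 0.008], [-0.001, 1.0, 0.001], [-0.008, 0.001, -1.0]]
contact_force: [0.1, 0.2, 0.9]
finger_gap: 0.0853
grasp_force: 0.0
clock: 11.85
eef_pos: [0.4212, 0.0987, 0.1192]
tool_rot: [[-1.0, -0.0, 0.0], [-0.0, 1.0, 0.0], [-0.0, 0.0, -1.0]]
contact_force: [1.0, 0.3, -0.1]
finger_gap: 0.0853
grasp_force: 0.0
(np.int32(134), [297.8, 222.5], [286, 208, 32, 41]) [0.39854109 0.08578325 0.07      ]
(np.int32(1393), [327.1, 259.3], [287, 213, 73, 67]) [0.42104957 0.10279586 0.07      ]
(array([0.46238929, 0.25706992, 0.006     ]), (244.8213348388672, 293.6379089355469), (43.19183349609375, 45.2932243347168))
```

```bash
python3 -m crank '[0.001,0.001,0.02,0,0,0,1, 0.001,0.001,0.05,0,0,0,1, 0.001,0.001,0.08,0,0,0,1, 0.001,0.001,0.106,0,0,0,1, 0.001,0.001,0.106,0,0,0,1]'; python3 -m crank '[0,0,0,0,0,0,0,0,0,0,0,0,0,-0.2,0,0,0,0,0,0,-1,0,0,0,0,0,0,-1,0,0,0,0,0,0,-1]' 40;  python3 -m crank '[0,0,0,0,0,0,-1,0,0,-0.01,0,0,0,-1,0,0,-0.03,0,0,0,-1,0,0,-0.06,0,0,0,-1,0,0,-0.1,0,0,0,-1]'
python3 -m crank '[-0.01,0.03,0,0,0,0,-1,-0.02,0.07,0,0,0,0,-1,-0.03,0.11,0,0,0,0,-1,-0.042,0.15,0,0,0,0,-1,-0.042,0.156,0,0,0,0,-1]'>/dev/null;  python3 -m crank '[0,0,0,0,0,0,-1,0,0,0,0,0,0,-1,0,0,0,0,0,0,-1,0,0,0,0,0,0,-1,0,0,0,0,0,0,-1]'
```

```text
clock: 12.45
eef_pos: [0.4177, 0.0993, 0.011]
tool_rot: [[-1.0, -0.001, -0.005], [-0.001, 1.0, -0.001], [0.005, -0.001, -1.0]]
contact_force: [0.4, 0.2, 0.3]
finger_gap: 0.0853
grasp_force: 0.0
clock: 12.95
eef_pos: [0.4205, 0.1, 0.0148]
tool_rot: [[-1.0, -0.001, 0.003], [-0.001, 1.0, 0.0], [-0.003, 0.0, -1.0]]
contact_force: [-0.1, -1.2, 6.7]
finger_gap: 0.0506
grasp_force: 41.3
clock: 13.45
eef_pos: [0.4185, 0.0996, 0.1145]
tool_rot: [[-1.0, -0.001, -0.002], [-0.001, 1.0, -0.0], [0.002, -0.0, -1.0]]
contact_force: [1.1, -0.1, -1.6]
finger_gap: 0.0501
grasp_force: 42.1
clock: 14.45
eef_pos: [0.4613, 0.255, 0.1134]
tool_rot: [[-1.0, 0.0, -0.0], [0.0, 1.0, -0.0], [0.0, -0.0, -1.0]]
contact_force: [-1.1, -0.3, -1.2]
finger_gap: 0.051
grasp_force: 42.3
```

```bash
python3 -m crank '[0,0,0.03,0,0,0,-1,0,0,0.06,0,0,0,-1,0,0,0.083,0,0,0,-1,0,0,0.092,0,0,0,-1,0,0,0.094,0,0,0,-1]'; python3 -m crank '[0,0,0,0,0,0,-1,0,0,0,0,0,0,-0.2,0,0,0,0,0,0,0.4,0,0,0,0,0,0,1,0,0,0,0,0,0,1]';  python3 -m crank '[0,0,0,0,0,0,1,0,0,-0.03,0,0,0,1,0,0,-0.07,0,0,0,1,0,0,-0.11,0,0,0,1,0,0,-0.16,0,0,0,1]'
python3 -m crank '[0.03,-0.03,-0.02,0,0,0,1,0.06,-0.06,-0.03,0,0,0,1,0.08,-0.1,-0.03,0,0,0,1,0.1,-0.13,-0.03,0,0,0,1,0.1,-0.15,-0.03,0,0,0,1]'
python3 -m crank '[0,-0.04,0,0,0,4,1,0,-0.08,0,0,0,8,1,0,-0.12,0,0,0,12,1,0,-0.16,0,0,0,17,1,0,-0.2,0,0,0,22,1]'
python3 - <<'E'
from h import *
s=telemetry.read_state();print(s["joint_positions"].round(2) if hasattr(s["joint_positions"],"round") else s["joint_positions"])
im=vision.get_image("top");cv2.imwrite("pics/top3.png",im[...,::-1])
i2=vision.get_image("side");cv2.imwrite("pics/side3.png",i2[...,::-1])
a=im[200:320,210:370];b=i2[190:310,240:360]
o=np.hstack([cv2.resize(a[:,:],(440,330),interpolation=2),cv2.resize(b,(330,330),interpolation=2)])
cv2.imwrite("pics/c3.png",o[...,::-1])
E
```

```text
clock: 14.95
eef_pos: [0.4603, 0.2548, 0.0196]
tool_rot: [[-1.0, -0.001, -0.003], [-0.001, 1.0, -0.002], [0.003, -0.002, -1.0]]
contact_force: [-8.8, -7.7, 28.8]
finger_gap: 0.0505
grasp_force: 46.6
clock: 15.45
eef_pos: [0.4616, 0.256, 0.0195]
tool_rot: [[-1.0, -0.001, 0.0], [-0.001, 1.0, 0.0], [-0.0, 0.0, -1.0]]
contact_force: [-1.3, -0.8, -0.1]
finger_gap: 0.0848
grasp_force: 0.0
clock: 15.95
eef_pos: [0.4603, 0.2554, 0.1798]
tool_rot: [[-1.0, -0.001, -0.003], [-0.001, 1.0, -0.001], [0.003, -0.001, -1.0]]
contact_force: [0.9, 0.7, 0.8]
finger_gap: 0.0852
grasp_force: 0.0
clock: 16.45
eef_pos: [0.3583, 0.104, 0.2091]
tool_rot: [[-1.0, -0.001, -0.002], [-0.001, 1.0, -0.001], [0.002, -0.001, -1.0]]
contact_force: [0.8, 0.3, -0.2]
finger_gap: 0.0855
grasp_force: 0.0
clock: 16.95
eef_pos: [0.3614, -0.0958, 0.2096]
tool_rot: [[-0.926, 0.377, 0.001], [0.377, 0.926, -0.0], [-0.001, 0.0, -1.0]]
contact_force: [0.8, 0.3, 0.3]
finger_gap: 0.0854
grasp_force: 0.0
[-0.29  0.08  2.17  0.    0.9  -1.48]
```

View pics/c3.png

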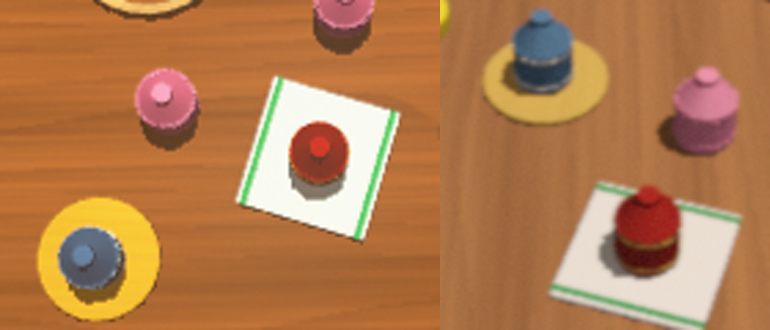

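The crop shows both pots upright: red on the pad (tip near (319,147) in the crop) and blue on the dish (tip near (83,256)). Now I'll check the centring in numbers and plan the grasp of the magnifier.

```bash
python3 - <<'E'
from h import *
ct=cal("top"); r=lambda v:np.round(v,4).tolist()
f=lambda x,y:(210+(x+.5)/2.75-.5,200+(y+.5)/2.75-.5)
print("red",r(onz(ct,f(319.5,146.5),.076)),"blue",r(onz(ct,f(83,256),.076)))
print("pad",r(np.mean([onz(ct,f(*p),.006) for p in((277,77),(399,112),(362,241),(238,204))],0)),"dish",r(onz(ct,f(99,259),.006)))
E
```

```text
red [0.5479, 0.0578, 0.076] blue [0.4608, 0.2562, 0.076]
pad [0.5475, 0.058, 0.006] dish [0.4618, 0.255, 0.006]
```

The pots are centred to within about 1 mm. Next, the magnifier pre-grasp: tool tilted 40° forward, 90 mm back from the grip point.

```bash
cat >> h.py <<'E'
from scipy.spatial.transform import Rotation as Ro
def delta(p,R):
    s=telemetry.read_state();R0=np.array(s["tool_rot"]);d=R0.T@(np.array(p)-s["eef_pos"]);w=np.degrees(Ro.from_matrix(R0.T@R).as_rotvec())
    print("shift",d.round(4),"turn",w.round(2)); return d,w
def Rt(psi,tilt):  # tool: y level, across heading psi, z tilted forward by tilt deg from down
    u=np.array([np.cos(psi),np.sin(psi),0]);t=np.radians(tilt);z=np.sin(t)*u-np.cos(t)*np.array([0,0,1.]);y=np.array([-u[1],u[0],0]);return np.c_[np.cross(y,z),y,z]
E
python3 - <<'E'
from h import *
R=Rt(-.397,40);g=np.array([.5257,-.2817,.1056]); print(g-.09*R[:,2]); delta(g-.09*R[:,2],R)
E
```

```text
[ 0.47234846 -0.25933176  0.174544  ]
shift [-0.1635 -0.1072  0.0354] turn [  0.1  -39.91   0.37]
```

```bash
python3 -m crank '[-0.03,-0.02,0,0,-8,0,1,-0.06,-0.045,0,0,-16,0,1,-0.1,-0.07,0.01,0,-24,0,1,-0.13,-0.09,0.02,0,-32,0,1,-0.1635,-0.107,0.035,0,-40,0.4,1]'; python3 -m crank '[0,0,0,0,0,0,1,0,0,0,0,0,0,1,0,0,0,0,0,0,1,0,0,0,0,0,0,1,0,0,0,0,0,0,1]'
python3 - <<'E'
from h import *
s=telemetry.read_state();print(np.round(s["joint_positions"],2))
R=Rt(-.397,40);g=np.array([.5257,-.2817,.1056]);delta(g-.09*R[:,2],R)
c=cal("wrist");im=vision.get_image("wrist");cv2.imwrite("pics/w5.png",im[...,::-1])
print(proj(c,g),proj(c,np.array([.5794,-.3038,.1582])))
E
```

```text
clock: 17.55
eef_pos: [0.4576, -0.2133, 0.1934]
tool_rot: [[-0.794, 0.358, 0.492], [0.32, 0.933, -0.163], [-0.517, 0.028, -0.855]]
contact_force: [0.5, 1.8, 0.7]
finger_gap: 0.0855
grasp_force: 0.0
clock: 18.05
eef_pos: [0.4587, -0.2127, 0.1947]
tool_rot: [[-0.794, 0.356, 0.492], [0.318, 0.934, -0.162], [-0.518, 0.028, -0.855]]
contact_force: [0.5, -0.0, 0.6]
finger_gap: 0.0856
grasp_force: 0.0
[-0.52  0.16  2.26  0.52  0.21 -2.2 ]
shift [-0.0152 -0.0392  0.0315] turn [ 2.39 -8.84  0.6 ]
[267.41377991 263.24887025] [268.64634764 355.71129361]
```

View pics/w5.png

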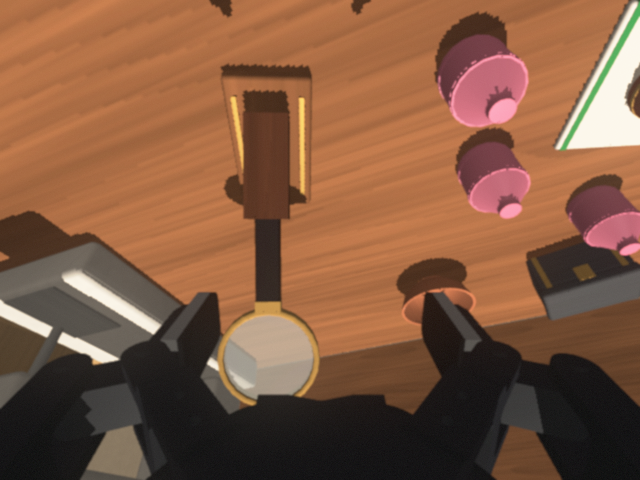

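The wrist view shows the handle between (267,220) and (267,303), and the lens at (268,357). My projected grip and lens points agree with it. The wrist is close to its singularity (joint 5 at 0.21), so I'll lean the tool towards vertical: 24° tilt, which is about 18° from square and within the allowed 20°.

```bash
python3 - <<'E'
from h import *
R=Rt(-.397,24);g=np.array([.5257,-.2817,.1056]); delta(g-.09*R[:,2],R)
E
```

```text
shift [-0.0403 -0.0394  0.0311] turn [2.27 7.15 0.91]
```

```bash
python3 -m crank '[-0.01,-0.01,0,1,4,0.5,1,-0.02,-0.02,0.01,2.3,7.15,0.9,1,-0.03,-0.03,0.02,2.3,7.15,0.9,1,-0.0403,-0.0394,0.031,2.3,7.15,0.9,1,-0.0403,-0.0394,0.031,2.3,7.15,0.9,1]'; python3 -m crank '[0,0,0,0,0,0,1,0,0,0,0,0,0,1,0,0,0,0,0,0,1,0,0,0,0,0,0,1,0,0,0,0,0,0,1]'>/dev/null
python3 - <<'E'
from h import *
s=telemetry.read_state();print(np.round(s["joint_positions"],2),s["eef_pos"])
R=Rt(-.397,24);g=np.array([.5257,-.2817,.1056]);delta(g-.09*R[:,2],R);delta(g+.019*R[:,2],R)
c=cal("wrist");im=vision.get_image("wrist");cv2.imwrite("pics/w6.png",im[...,::-1])
h=cv2.cvtColor(im,cv2.COLOR_RGB2HSV)
print(proj(c,g),proj(c,np.array([.5794,-.3038,.1582])))
p=proj(c,g).round().astype(int);x0=max(p[0]-120,0)
for row in(-25,-12,0,12,25): # handle dark span at rows near grip
    v=h[p[1]+row,x0:p[0]+120,2]; i=np.where(v<45)[0]+x0; i=i[abs(i-p[0])<40]; print(p[1]+row,i.min() if len(i) else None,i.max() if len(i) else None)
E
```

```text
clock: 18.6
eef_pos: [0.4927, -0.2691, 0.1872]
tool_rot: [[-0.842, 0.388, 0.375], [0.354, 0.922, -0.158], [-0.407, -0.0, -0.913]]
contact_force: [-0.2, 0.7, -0.1]
finger_gap: 0.0855
grasp_force: 0.0
[-0.55  0.26  2.08  0.17  0.39 -1.87] [ 0.49164223 -0.267585    0.18769013]
shift [-0.0003  0.0002 -0.    ] turn [-0.03 -0.   -0.02]
shift [-0.0003  0.0002  0.109 ] turn [-0.03 -0.   -0.02]
[320.28931781 240.41838287] [320.82609017 352.21762641]
215 None None
228 None None
240 None None
252 None None
265 None None
```

```bash
python3 - <<'E'
from h import *
c=cal("wrist");im=cv2.imread("pics/w6.png");R=Rt(-.397,24);g=np.array([.5257,-.2817,.1056])
e=np.radians(42.2);u=np.array([np.cos(e)*np.cos(-.397),np.cos(e)*np.sin(-.397),np.sin(e)])
for k in(-.03,-.015,0,.015,.03): print(k,proj(c,g+k*u).round(0),proj(c,g+k*u+.01*R[:,1]).round(0))
for r in(215,240,265): print(r,[tuple(map(int,im[r,x])) for x in range(290,352,4)])
h=cv2.cvtColor(im,cv2.COLOR_BGR2HSV)
o=im[140:440,200:440];cv2.imwrite("pics/w6c.png",cv2.resize(o,None,fx=2,fy=2))
E
```

```text
-0.03 [320. 198.] [334. 198.]
-0.015 [320. 219.] [334. 219.]
0 [320. 240.] [334. 240.]
0.015 [320. 262.] [334. 262.]
0.03 [320. 283.] [335. 283.]
215 [(70, 113, 177), (68, 108, 171), (69, 109, 171), (70, 110, 174), (61, 100, 159), (33, 39, 50), (32, 38, 50), (34, 38, 49), (35, 40, 51), (35, 39, 51), (33, 37, 51), (31, 41, 59), (69, 110, 174), (70, 110, 174), (67, 108, 171), (68, 108, 170)]
240 [(68, 108, 170), (68, 109, 172), (68, 108, 170), (68, 108, 169), (62, 97, 152), (35, 39, 51), (35, 40, 51), (33, 36, 49), (37, 41, 53), (35, 42, 54), (35, 39, 51), (33, 40, 58), (69, 111, 175), (70, 112, 177), (71, 112, 178), (72, 115, 182)]
265 [(73, 117, 184), (74, 116, 184), (73, 116, 182), (71, 114, 180), (64, 102, 161), (38, 43, 55), (37, 42, 55), (39, 43, 56), (36, 40, 54), (41, 45, 57), (40, 45, 57), (32, 39, 56), (68, 108, 170), (66, 109, 170), (68, 109, 173), (70, 111, 175)]
```

View pics/w6c.png

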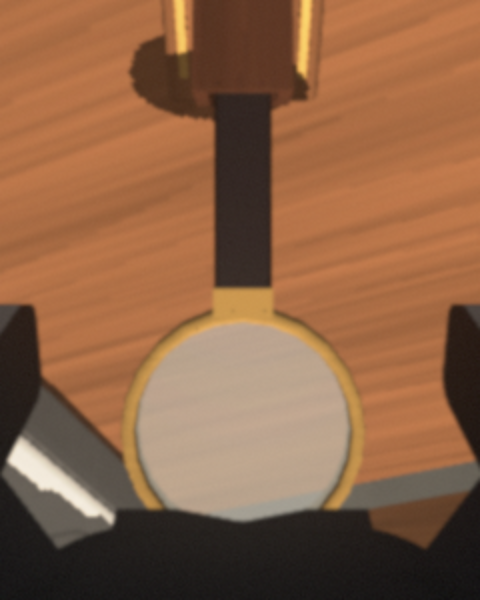

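The crop shows the handle centred at image x≈321 and parallel to the tool, running from row 187 to 284, and the prediction matches it. Now grasp.

```bash
python3 -m crank '[0,0.0005,0.025,0,0,0,1,0,0.0005,0.05,0,0,0,1,0,0.0005,0.075,0,0,0,1,0,0.0005,0.1,0,0,0,1,0,0.0005,0.109,0,0,0,1]'; python3 -m crank '[0,0,0,0,0,0,0.4,0,0,0,0,0,0,0,0,0,0,0,0,0,-0.4,0,0,0,0,0,0,-1,0,0,0,0,0,0,-1]' 60; python3 -m crank '[0,0,0,0,0,0,-1,0,0,0,0,0,0,-1,0,0,0,0,0,0,-1,0,0,0,0,0,0,-1,0,0,0,0,0,0,-1]' 100
python3 - <<'E'
from h import *
s=telemetry.read_state();print(np.round(s["joint_positions"],2))
R=Rt(-.397,24);g=np.array([.5257,-.2817,.1056]);delta(g+.019*R[:,2],R)
e=np.radians(43);u=np.array([np.cos(e)*np.cos(-.397),np.cos(e)*np.sin(-.397),np.sin(e)])
print("pull 90mm in tool axes",np.array(s["tool_rot"]).T@u*.09)
E
```

```text
clock: 19.65
eef_pos: [0.5326, -0.2843, 0.0859]
tool_rot: [[-0.843, 0.387, 0.373], [0.354, 0.922, -0.157], [-0.404, -0.0, -0.915]]
contact_force: [-0.4, 0.1, -0.2]
finger_gap: 0.0851
grasp_force: 0.0
clock: 20.15
eef_pos: [0.5331, -0.2848, 0.089]
tool_rot: [[-0.842, 0.387, 0.376], [0.353, 0.922, -0.159], [-0.408, -0.001, -0.913]]
contact_force: [-2.9, -0.2, 7.3]
finger_gap: 0.019
grasp_force: 58.9
clock: 20.65
eef_pos: [0.533, -0.2847, 0.0891]
tool_rot: [[-0.842, 0.387, 0.376], [0.353, 0.922, -0.158], [-0.408, -0.001, -0.913]]
contact_force: [-3.3, 1.8, 8.1]
finger_gap: 0.0186
grasp_force: 97.3
[-0.54  0.5   2.04  0.29  0.2  -1.99]
shift [ 0.0005 -0.      0.0007] turn [-0.05  0.08 -0.02]
pull 90mm in tool axes [-8.51356044e-02  1.29553469e-05 -2.91878177e-02]
```

```bash
python3 -m crank '[-0.008,0,-0.0027,0,0,0,-1,-0.018,0,-0.006,0,0,0,-1,-0.028,0,-0.0096,0,0,0,-1,-0.04,0,-0.0137,0,0,0,-1,-0.05,0,-0.017,0,0,0,-1]'; python3 -m crank '[-0.012,0,-0.0041,0,0,0,-1,-0.024,0,-0.0082,0,0,0,-1,-0.036,0,-0.0123,0,0,0,-1,-0.048,0,-0.0164,0,0,0,-1,-0.055,0,-0.0188,0,0,0,-1]'; python3 -c "
from h import *
s=telemetry.read_state();print(np.round(s['joint_positions'],2))"
```

```text
clock: 21.15
eef_pos: [0.5692, -0.2998, 0.1247]
tool_rot: [[-0.842, 0.387, 0.375], [0.354, 0.922, -0.158], [-0.407, -0.0, -0.914]]
contact_force: [-2.7, 1.0, -0.7]
finger_gap: 0.0179
grasp_force: 97.6
clock: 21.65
eef_pos: [0.6094, -0.3168, 0.1648]
tool_rot: [[-0.842, 0.387, 0.376], [0.353, 0.922, -0.159], [-0.408, -0.001, -0.913]]
contact_force: [0.5, 0.2, -1.6]
finger_gap: 0.0184
grasp_force: 97.7
[-0.52  0.46  1.83  0.11  0.44 -1.78]
```

```bash
python3 -m crank '[-0.01,0,-0.02,0,0,0,-1,-0.02,0,-0.04,0,4,0,-1,-0.03,0,-0.07,0,10,0,-1,-0.041,0,-0.091,0,18,0,-1,-0.041,0,-0.091,0,26,0,-1]'; python3 -m crank '[0,0,0,0,8,0,-1,0,0,0,0,16,0,-1,0,0,0,0,16,0,-1,0,0,0,0,16,0,-1,0,0,0,0,16,0,-1]'; python3 - <<'E'
from h import *
s=telemetry.read_state();print(np.round(s['joint_positions'],2));R=np.array(s["tool_rot"]);p=np.array(s["eef_pos"])
g=p-.019*R[:,2]; u=np.array([np.cos(-.397),np.sin(-.397),0]);L=g+.078*u;print("pred lens",L)
for n in("top","side"):
    c=cal(n);im=vision.get_image(n);cv2.imwrite(f"pics/{n}4.png",im[...,::-1]);print(n,proj(c,g),proj(c,L))
    q=proj(c,L).round().astype(int);x0=min(max(q[0]-90,0),460);y0=min(max(q[1]-70,0),340)
    print(x0,y0);cv2.imwrite(f"pics/{n}4c.png",cv2.resize(im[y0:y0+140,x0:x0+180],(400,311),interpolation=2)[...,::-1])
cv2.imwrite("pics/m4.png",np.hstack([cv2.imread("pics/top4c.png"),cv2.imread("pics/side4c.png")]))
E
```

```text
clock: 22.15
eef_pos: [0.6099, -0.3172, 0.2691]
tool_rot: [[-0.921, 0.388, -0.03], [0.388, 0.922, 0.011], [0.032, -0.002, -0.999]]
contact_force: [1.5, -1.1, -0.4]
finger_gap: 0.0183
grasp_force: 97.7
clock: 22.65
eef_pos: [0.6079, -0.3161, 0.2635]
tool_rot: [[-0.877, 0.387, -0.283], [0.369, 0.922, 0.119], [0.307, -0.0, -0.952]]
contact_force: [-0.3, -0.6, -1.7]
finger_gap: 0.0184
grasp_force: 97.7
[-0.48  0.64  1.23 -0.03  1.59 -1.65]
pred lens [ 0.6852129  -0.34850801  0.28158044]
top [527.20061067 198.01305002] [539.39653515 160.75061453]
449 91
side [378.50565454 383.02496225] [443.48406177 406.68791058]
353 337
```

View pics/m4.png

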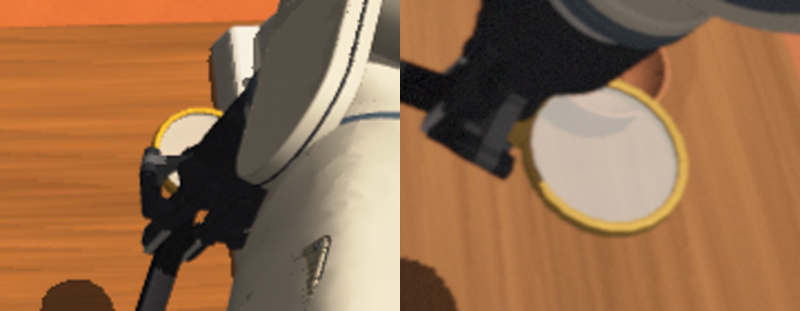

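The picture shows the ring gripped and near level, with its centre in the side view at about (446.6,407.6) against the predicted (443.5,406.7). I'll move it over the pad pot, about 3 cm high at first, then measure there.

```bash
python3 -m crank '[0.027,0.035,0.015,0,0,0,-1,0.054,0.07,0.03,0,0,0,-1,0.081,0.105,0.047,0,0,0,-1,0.108,0.14,0.064,0,0,0,-1,0.135,0.175,0.08,0,0,0,-1]'>/dev/null; python3 -m crank '[0.027,0.035,0.018,0,0,0,-1,0.054,0.07,0.036,0,0,0,-1,0.081,0.105,0.054,0,0,0,-1,0.1,0.135,0.07,0,0,0,-1,0.112,0.147,0.0795,0,0,0,-1]';python3 -m crank '[0,0,0,0,0,0,-1,0,0,0,0,0,0,-1,0,0,0,0,0,0,-1,0,0,0,0,0,0,-1,0,0,0,0,0,0,-1]'; cat > ring.py <<'E'
from h import *
s=telemetry.read_state();R=np.array(s["tool_rot"]);p=np.array(s["eef_pos"]);print(np.round(s['joint_positions'],2))
g=p-.019*R[:,2]; psi=np.arctan2(-R[1,0],-R[0,0]);u=np.array([np.cos(psi),np.sin(psi),0]);L=g+.078*u;print("g",g.round(4),"pred L",L.round(4),"tilt",np.degrees(np.arcsin(-R[2,0])))
rays=[]
for n in("side","top"):
    c=cal(n);im=vision.get_image(n);cv2.imwrite(f"pics/{n}_{s['clock']:.0f}.png",im[...,::-1]);h=cv2.cvtColor(im,cv2.COLOR_RGB2HSV)
    q=proj(c,L);x,y=q.round().astype(int);w=60
    m=cv2.inRange(h,(18,110,90),(34,255,255)); mm=np.zeros_like(m);mm[y-w:y+w,x-w:x+w]=m[y-w:y+w,x-w:x+w]
    k,_=cv2.findContours(mm,0,1);k=[a for a in k if len(a)>=15]
    if not k: print(n,"none");continue
    hull=cv2.convexHull(np.vstack(k));E=cv2.fitEllipse(hull) if len(hull)>5 else None
    # expected outline of a level ring (both rims), same hull fit
    a=np.linspace(0,2*np.pi,120);o=lambda el:cv2.fitEllipse(cv2.convexHull(np.array([proj(c,g+.078*(np.cos(el)*u+np.array([0,0,np.sin(el)]))+.042*(np.cos(t)*(np.cos(el)*u+np.array([0,0,np.sin(el)]))+np.sin(t)*R[:,1])+dz*np.array([-np.sin(el)*u[0],-np.sin(el)*u[1],np.cos(el)])) for t in a for dz in(-.005,.005)],np.float32)))
    f=lambda e:[np.round(v,1).tolist() if hasattr(v,"__len__") else round(v,1) for v in e]
    print(n,"seen",f(E),"expect level",f(o(0)),"5deg up",f(o(np.radians(5))),"area",cv2.countNonZero(mm)); cv2.imwrite(f"pics/mask_{n}.png",mm)
E
python3 ring.py
```

```text
clock: 23.75
eef_pos: [0.4695, 0.0932, 0.1884]
tool_rot: [[-0.878, 0.386, -0.283], [0.367, 0.923, 0.119], [0.307, 0.001, -0.952]]
contact_force: [-0.1, -0.3, -1.9]
finger_gap: 0.0182
grasp_force: 97.9
clock: 24.25
eef_pos: [0.4714, 0.09, 0.188]
tool_rot: [[-0.876, 0.389, -0.284], [0.37, 0.921, 0.12], [0.309, -0.0, -0.951]]
contact_force: [-0.2, 0.2, -1.1]
finger_gap: 0.0183
grasp_force: 97.9
[ 0.08  0.4   1.82  0.15  1.2  -1.17]
g [0.4768 0.0877 0.206 ] pred L [0.5487 0.0574 0.206 ] tilt -17.970774623800658
side seen [[297.5, 215.3], [39.2, 86.8], 82.9] expect level [[316.9, 213.9], [35.6, 47.0], 91.5] 5deg up [[316.9, 211.2], [34.6, 47.4], 85.3] area 971
top seen [[190.7, 414.5], [63.1, 479.8], 22.5] expect level [[326.4, 243.5], [41.8, 41.9], 178.9] 5deg up [[326.3, 243.0], [42.1, 42.2], 156.3] area 83
```

```bash
python3 - <<'E'
import cv2,numpy as np
s=cv2.imread("pics/side_24.png");t=cv2.imread("pics/top_24.png")
cv2.imwrite("pics/last.png",np.hstack([cv2.resize(s[180:300,270:370],(500,600),interpolation=2),cv2.resize(t[210:310,290:340],(300,600),interpolation=2)]))
E
```

```text
(no output)
```

View pics/last.png

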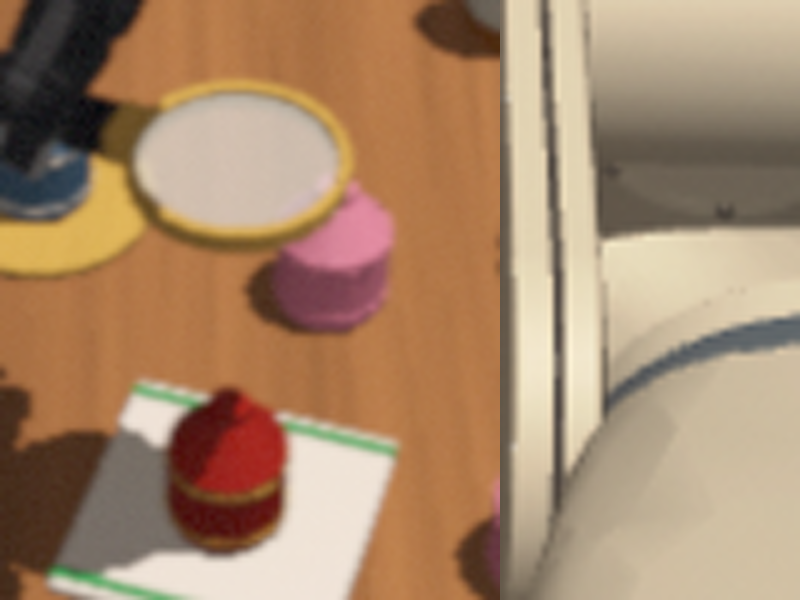

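The side view shows the red pot on the pad with the ring above it. The ring centre is at about (318,212.5) px against the expected (316.9,213.9) for a level lens. The top view is hidden by the arm. I'll fit the clear lens disc for tilt and centre.

```bash
cat > lensfit.py <<'E'
from h import *
import sys
s=telemetry.read_state();R=np.array(s["tool_rot"]);p=np.array(s["eef_pos"]);g=p-.019*R[:,2];psi=np.arctan2(-R[1,0],-R[0,0])
c=cal("side");im=vision.get_image("side") if len(sys.argv)<2 else cv2.imread(sys.argv[1])[...,::-1].copy();h=cv2.cvtColor(im,cv2.COLOR_RGB2HSV)
uu=lambda e:np.array([np.cos(e)*np.cos(psi),np.cos(e)*np.sin(psi),np.sin(e)])
nn=lambda e:np.array([-np.sin(e)*np.cos(psi),-np.sin(e)*np.sin(psi),np.cos(e)])
x,y=proj(c,g+.078*uu(0)).round().astype(int)
S=h[...,1].astype(int);print("sat center",S[y,x],"row",S[y,x-28:x+29:4].tolist())
m=((S<75)&(h[...,2]>120)).astype(np.uint8);n,l,st,ce=cv2.connectedComponentsWithStats(m);b=(l==l[y,x]).astype(np.uint8);print("area",b.sum(),st[l[y,x]].tolist())
k=max(cv2.findContours(b,0,1)[0],key=len);E=cv2.fitEllipse(cv2.convexHull(k));print("seen",np.round(E[0],1),np.round(E[1],1),round(E[2],1))
a=np.linspace(0,2*np.pi,200)
rad=E[1][1]/2*np.linalg.norm(g+.078*uu(0)+c["R"].T@c["t"])/c["K"][0,0]
for d in(-4,-2,0,2,4):
    e=np.radians(d);C=g+.078*uu(e)
    pts=lambda z:np.array([proj(c,C+rad*(np.cos(t)*uu(e)+np.sin(t)*R[:,1])+z*nn(e)) for t in a],np.float32)
    M=np.zeros((2,960*2,1280*2),np.uint8)  # overlap of lens disc and upper inner rim
    q=[cv2.fitEllipse(pts(z)) for z in(0,.005)]
    print(d,[(np.round(w[0],1).tolist(),np.round(w[1],1).tolist(),round(w[2],1)) for w in q])
E
python3 lensfit.py pics/side_24.png
```

```text
sat center 42 row [138, 156, 64, 42, 41, 42, 43, 42, 42, 41, 40, 40, 82, 154, 152]
area 837 [297, 199, 40, 26, 837]
seen [316.8 211.5] [26.1 40.5] 90.9
-4 [([316.7, 215.9], [28.4, 40.4], 96.8), ([316.9, 214.0], [28.4, 40.6], 96.8)]
-2 [([316.8, 214.9], [28.1, 40.5], 94.1), ([316.9, 212.9], [28.1, 40.7], 94.1)]
0 [([316.8, 213.8], [27.8, 40.6], 91.5), ([316.9, 211.8], [27.8, 40.8], 91.5)]
2 [([316.9, 212.7], [27.4, 40.7], 89.0), ([316.8, 210.7], [27.4, 40.8], 89.0)]
4 [([316.8, 211.6], [27.0, 40.8], 86.5), ([316.7, 209.5], [26.9, 40.9], 86.5)]
```

```bash
python3 -m crank '[-0.002,0,0.006,0,1,0,-1,-0.005,0,0.014,0,1,0,-1,-0.007,0,0.022,0,1,0,-1,-0.009,0,0.0285,0,1,0,-1,-0.009,0,0.0285,0,1,0,-1]'>/dev/null;python3 -m crank '[0,0,0,0,0,0,-1,0,0,0,0,0,0,-1,0,0,0,0,0,0,-1,0,0,0,0,0,0,-1,0,0,0,0,0,0,-1]'; python3 -c "
from h import *
s=telemetry.read_state();R=np.array(s['tool_rot']);print(s['eef_pos']-.019*R[:,2]+.078*np.array([-R[0,0],-R[1,0],0])/np.hypot(R[0,0],R[1,0]))"; python3 lensfit.py
```

```text
clock: 25.35
eef_pos: [0.4708, 0.0908, 0.1581]
tool_rot: [[-0.872, 0.387, -0.3], [0.366, 0.922, 0.126], [0.325, -0.0, -0.946]]
contact_force: [-0.1, -0.4, -1.0]
finger_gap: 0.0184
grasp_force: 97.9
[0.54844045 0.05822011 0.17603616]
sat center 41 row [151, 156, 64, 43, 41, 42, 41, 41, 42, 35, 29, 30, 129, 98, 99]
area 827 [297, 211, 40, 26, 827]
seen [316.3 223.6] [26.3 39.6] 91.8
-4 [([316.3, 227.2], [28.3, 39.4], 96.9), ([316.5, 225.4], [28.4, 39.6], 96.9)]
-2 [([316.4, 226.2], [28.1, 39.5], 94.2), ([316.6, 224.3], [28.1, 39.7], 94.2)]
0 [([316.5, 225.2], [27.7, 39.6], 91.5), ([316.5, 223.3], [27.7, 39.7], 91.5)]
2 [([316.5, 224.1], [27.4, 39.7], 88.9), ([316.5, 222.2], [27.4, 39.8], 88.9)]
4 [([316.5, 223.1], [27.0, 39.8], 86.4), ([316.4, 221.1], [26.9, 39.9], 86.4)]
```

```bash
python3 -c "
from cell import finish_job
print(finish_job())"
```

```text
the job is handed in; nothing more can be done
None
```

The job is handed in: red now stands on the pad and blue on the dish, both upright and within about 1 mm of centre. The magnifier is held still with its lens level to about 1°, centred over the red pot and about 10 cm above its top.

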